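Put the green marble away in the tilt-out bin

ROBOT

A 7-joint arm with a two-finger parallel gripper is mounted at the origin on the work surface. World frame = base frame: x ahead of the robot, y to its left, z up, the work surface at z = 0. Lengths are in m, angles in rad, forces in N, time in s.
With the tool pointing down it reaches from about 0.425 to 0.925 m from the base axis. Payload 6.8 kg.
Tool frame: the origin (TCP) lies on the mounting face of the last link; the fingertips stand 173 mm ahead of it and the grasp point (between the pads) lies 155 mm ahead of it; y points along the fingers, x is the direction in which the jaws open and shut, and the axes are right-handed (so a half turn about y gives the same grasp; the last joint's range is limited). The gripper opens to 85 mm and grips with 20 to 120 N. Pads are 22 mm wide; open, the fingers measure 114 mm over their backs; the gripper's body (76 mm by 85 mm) begins 54 mm behind the grasp point. The pads swing forward as they close: fully open they stand 13 mm farther back than shut.
Start: joints at [1.111, 0.477, 0.022, 1.555, -0.011, 1.109, -0.083], TCP at [0.233, -0.634, 0.405] pointing down, gripper open.
Joint ranges: [-2.96, 2.96], [-0.34, 2.1], [-1.41, 1.46], [0.24, 2.44], [-1.37, 4.51], [0.17, 1.92], [-2.96, 2.96]. Speed limits (rad/s): [2.39, 2.39, 3.14, 3.14, 3.14, 3.14, 3.14].

INTERFACE

Orientations are given as a rotation vector (axis times angle).
In Python, from bench import r gives the robot as it stands.
- The arm moves only by the tool step_arm, never from a script. Its arguments are lists of equal length, an entry for each row: "xyz": the shift along the tool's x, y, z scaled (see below), a list of three; "rotation": the turn, a rotation vector about the tool's x, y, z scaled (see below), a list of three. A call has 1 to 20 rows; each row is the pose to reach, as a shift and turn from the pose measured when the call began, along the tool's axes at that moment; what a row does not reach only later rows make up. The controller multiplies each number of a shift by 30 cm and each number of a turn by 90 degrees. A row lasts 1/8 s, in which the tool goes at most 62.5 mm and 10.7 degrees, less where a joint would pass 70% of its speed; a pose out of reach is approached as far as the arm can. A call with a number of a shift or a turn outside -1 to 1 is refused whole. A call with a gripper value outside its range is refused whole. "grip" is the closure, from 0 (fully open) to 1 (shut), set as the call begins (left out, the last holds). The fingers move at their own pace and stop on an object; "force" is the grip in N (left out, the last holds). Time passes only in rows, so rows that repeat a pose let the fingers close. It gives the time, the measured TCP pose, the force and the opening at its end, in the units of the state.
- r.get_obs(): the state, without advancing time (a new reading comes with each control period).
- r.grab_frame(name): name is "scene" or "side" or "wrist"; returns a dict with "pixels" (400x640x3 uint8, red, green, blue), "fx", "fy", "cx", "cy" (pixels), "position" and "attitude" of the camera in the world; the wrist camera has in their place "mount" (4x4, takes a point from camera to tool coordinates, whose origin is the TCP and whose axes are the tool frame's). Camera axes: x right, y down, z forward; pixel columns grow to the right and rows downward; lengths in m; the calibration is good to about 2 mm. A picture is of the moment at which its call begins: read the wrist's pose just before it. There is no depth.
- r.hand_in(): hands the job in, once; it reports no verdict.
The state is a dict: "clock": time; "joints": joint angles; "qvel": joint speeds; "tau": joint torques, N m; "tcp_pos": TCP position; "orientation": TCP orientation; "contact_force": force on the tool from outside, world axes, zero at the start; "moment": the same for the moment, N m; "grip_width": finger opening in m.
Only numpy, scipy, OpenCV 4.12 (cv2) and the standard library are available. Lean on these libraries where they do the work, as an engineer would, in place of code of your own. Each camera call takes 0.05 s, during which the arm holds its last target.

TASK

Put the green marble away in the grey tilt-out bin: draw the bin out gently until you feel it come up against its stop, without forcing it, lower the marble into it (do not drop it in from above the rim), and then push the bin fully shut. Leave the other things where they are.

Things in the scene. Friction and masses are not known exactly. Their poses are not given: they have to be found in the camera images.
- unit: Fixed white plastic housing, 130 (x) x 210 (y) x 135 mm high; its open front faces its -x (the robot). Origin: centre of its underside. 8 mm cheeks at both sides, full height. The roof covers only the rear: behind the shut bin's front panel (x -57 to +3 mm, 180 mm wide) a finger slot opens upward into the bin. In the +y cheek: a curved slot with the bin's stop screw, 90 mm from the hinge.
- unit_hinge (a point): Middle of the bin's hinge axis, which runs along the unit's y at its lower front edge: x = -55, z = 14 mm from the unit's origin, same axes. It does not move when the bin tilts.
- bin: Grey bin, open at the top, 0.3 kg. Origin mid hinge axis, y along it; shut, its axes are the unit's. Front panel 190 mm wide, x -10 to -2 mm, top edge at z = 118 mm. Inner width 182 mm. Rear wall: inner face x = 83, top z = 71 mm. Floor rises from z = 6 at the panel to 12 mm at the rear: a ball rolls to the panel.
- bin_rim (a point): Middle of the top edge of the bin's front panel.
- bin_tilt (a joint): Tilt of the bin, rad: 0 shut (hard end), growing as the panel's top comes forward and down. Stiff hinge: it stays where left and takes 1 to 4 N near the panel's top. Starts 0 to 0.08. Opening, its pin meets a rubber-sleeved stop screw, set anew each time: anywhere from 0.5 to 0.8 rad, to be felt. The sleeve gives some 2 mm at 10 N; over 20 N on the stop is forcing it.
- green_center (a point): Centre of the green glass marble, 25 mm across, 22 g; it starts in one of the three dimples of the tray, its centre 19 mm above the table.
- tray: Fixed teal silicone tray, 210 (x) x 80 (y) x 10 mm, with three shallow round dimples at x = -70, 0 and +70 mm, one marble on each, standing 18 mm out of the tray. Origin: centre of its underside.
- amber_center (a point): Centre of the amber marble, same size, in another dimple; to be left.
- blue_center (a point): Centre of the blue marble, same size, in another dimple; to be left.
- tower: Black dice tower, 170 x 90 x 175 mm, landing tray in front; origin: centre of its underside. To be left.
- die: Red die, 16 mm, in the dice tower's landing tray. To be left.
- dominoes: Wooden domino box with sliding lid, 220 x 70 x 50 mm, long side along its x; origin: centre of its underside. To be left.
- mug: White mug, 82 mm across, 95 mm high; origin: centre of its underside. To be left.
- cards: Red box of playing cards lying flat, 92 x 66 x 20 mm; origin: centre of its underside. To be left.

How it is judged:
By the outcome, as a careful person would: the job done as asked, in the order asked, and still so for the second after the job is handed in, with the robot touching nothing.
It also fails if it takes over 70 s, if anything falls off the work surface, if the arm or the gripper's body presses on something with over 40 N, if the wrist force passes 120 N, or if a joint passes its speed limit or range.

## Working session

There is one attempt and no reset: what is moved stays moved. The work goes in short steps, Python scripts to look and compute and a tool call to move; the robot and the scene stay as the last step left them, time stands still between calls to the robot, and variables do not carry over. Pictures are saved under pics/ and viewed, and the job is handed in when it is done.

Besides the shell and the picture viewer there is one more tool, called after ">>>" as name(argument=value, ...) on one line, values as JSON. step_arm: Moves the arm, as the interface text tells. Its arguments: {"type":"object","properties":{"xyz":{"type":"array"},"rotation":{"type":"array"},"grip":{"type":"number"},"force":{"type":"number"}},"required":["xyz","rotation"]}

```bash
mkdir -p pics; ls; python3 - <<'E'
from bench import r
import cv2,numpy as np
o=r.get_obs()
print(o)
for n in ["scene","side","wrist"]:
    f=r.grab_frame(n); cv2.imwrite(f"pics/{n}0.png",f["pixels"][:,:,::-1])
    print(n,{k:np.round(v,4).tolist() for k,v in f.items() if k!="pixels"})
E
```

```text
pics
{'clock': 0.0, 'joints': array([ 1.11087689,  0.47781039,  0.02235217,  1.55644671, -0.01151623,
        1.10929096, -0.08308535]), 'qvel': array([-0.00016844,  0.00102157, -0.00019725,  0.00169271, -0.00014911,
        0.00050611, -0.00022354]), 'tau': array([ 3.73320800e-04, -5.96448433e+01,  1.60819743e+00, -2.81192154e+01,
        1.25901477e-02,  9.37007018e-03, -3.50385824e-05]), 'tcp_pos': array([ 0.23251979, -0.63339751,  0.40372077]), 'orientation': array([-1.35439126,  0.94739754, -0.94480695]), 'contact_force': array([-0.50339442, -0.2151023 ,  0.86199769]), 'moment': array([-0.02709652,  0.02401515,  0.02660656]), 'grip_width': 0.08527531587322698}
scene {'fx': 477.3241, 'fy': 477.3241, 'cx': 324.4231, 'cy': 200.8503, 'position': [1.0808, -1.0167, 1.1007], 'attitude': [-2.2303, -0.5559, 0.2809]}
side {'fx': 505.7602, 'fy': 505.7602, 'cx': 323.4465, 'cy': 201.1534, 'position': [0.2281, -0.8155, 1.1128], 'attitude': [-2.4087, 0.4737, -0.1454]}
wrist {'fx': 341.1831, 'fy': 341.1831, 'cx': 318.2865, 'cy': 199.1686, 'mount': [[1.0, 0.0002, -0.0004, -0.0005], [0.0004, -0.3146, 0.9492, 0.031], [0.0, -0.9492, -0.3146, 0.0809], [0.0, 0.0, 0.0, 1.0]]}
```

View pics/scene0.png

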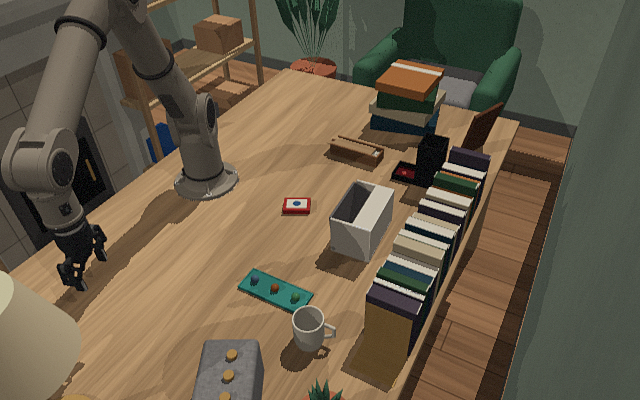

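View pics/side0.png

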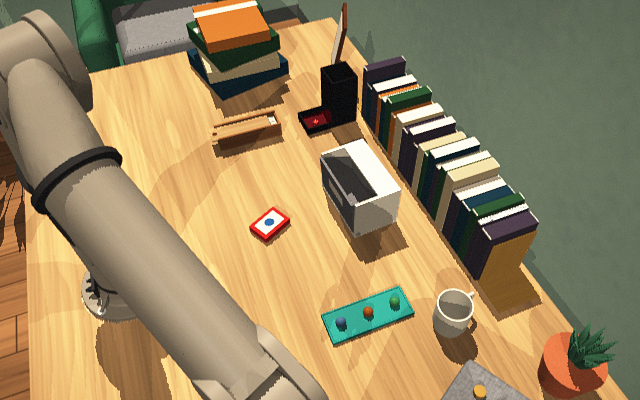

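View pics/wrist0.png

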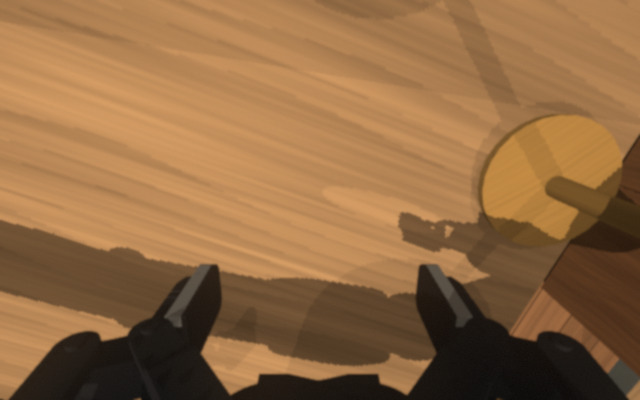

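```bash
cat > h.py <<'E'
from bench import r
import cv2,numpy as np
from scipy.spatial.transform import Rotation as R
def grab(n):
    o=r.get_obs(); f=r.grab_frame(n)
    if n=="wrist":
        T=np.eye(4);T[:3,:3]=R.from_rotvec(o["orientation"]).as_matrix();T[:3,3]=o["tcp_pos"]
        C=T@f["mount"]
    else:
        C=np.eye(4);C[:3,:3]=R.from_rotvec(f["attitude"]).as_matrix();C[:3,3]=f["position"]
    f["C"]=C; return f
def ray(f,u,v):
    d=f["C"][:3,:3]@np.array([(u-f["cx"])/f["fx"],(v-f["cy"])/f["fy"],1]);return f["C"][:3,3],d/np.linalg.norm(d)
def onz(f,u,v,z):
    p,d=ray(f,u,v);return p+d*(z-p[2])/d[2]
def proj(f,P):
    q=f["C"][:3,:3].T@(np.asarray(P)-f["C"][:3,3]);return np.array([f["fx"]*q[0]/q[2]+f["cx"],f["fy"]*q[1]/q[2]+f["cy"]])
def tri(rays):
    A=0;b=0
    for p,d in rays:
        M=np.eye(3)-np.outer(d,d);A=A+M;b=b+M@p
    x=np.linalg.solve(A,b);return x,[np.linalg.norm((np.eye(3)-np.outer(d,d))@(x-p)) for p,d in rays]
def crop(f,u,v,w,h,s,fn):
    u,v=int(u),int(v);c=f["pixels"][max(0,v):v+h,max(0,u):u+w,::-1];cv2.imwrite(fn,cv2.resize(c,None,fx=s,fy=s,interpolation=cv2.INTER_CUBIC))
E
python3 - <<'E'
from h import *
o=r.get_obs();print(R.from_rotvec(o["orientation"]).as_matrix().round(3))
s=grab("scene");d=grab("side")
crop(s,310,160,100,120,5,"pics/a1.png");crop(d,300,120,120,120,5,"pics/a2.png")
crop(d,310,270,120,80,6,"pics/a3.png");crop(s,230,260,100,60,6,"pics/a4.png")
E
```

```text
[[ 0.345 -0.001  0.939]
 [-0.939  0.001  0.345]
 [-0.001 -1.    -0.   ]]
```

View pics/a1.png

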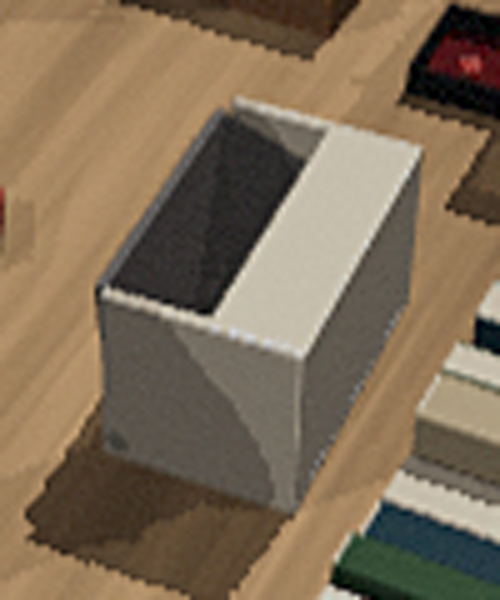

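View pics/a2.png

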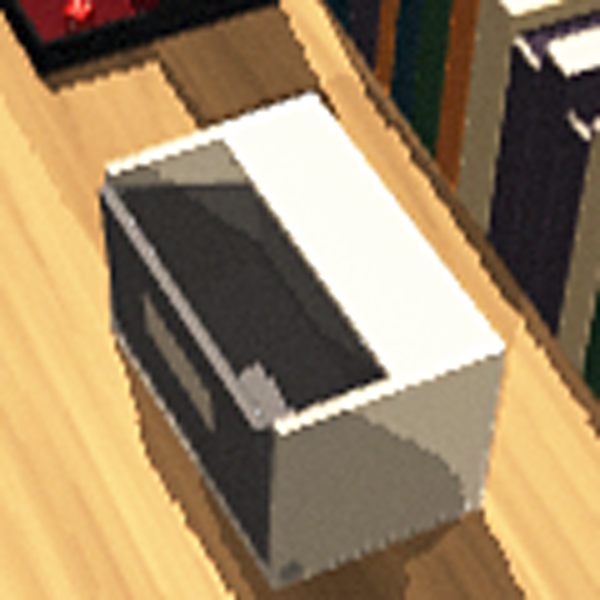

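View pics/a3.png

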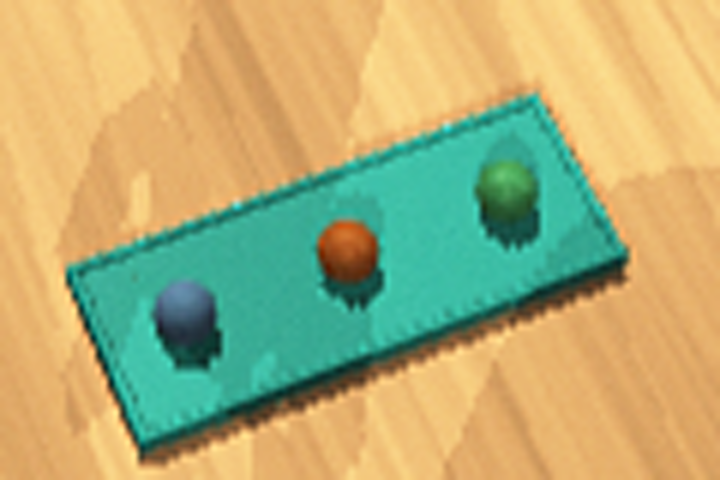

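View pics/a4.png

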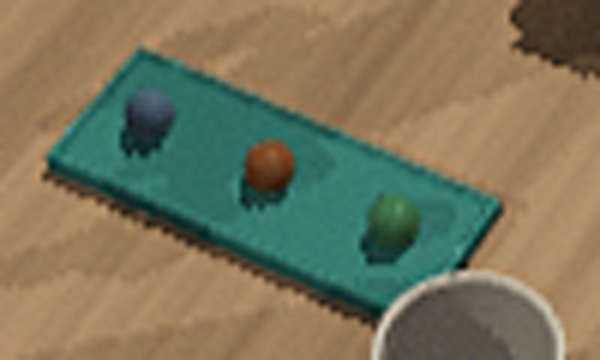

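```bash
python3 - <<'E'
from h import *
s=grab("scene");d=grab("side")
S=lambda u,v:(310+(u+.0)/5,160+v/5)
D=lambda u,v:(300+u/5,120+v/5)
pts={"backnear":(S(302,356),D(505,350)),"backfar":(S(420,150),D(315,93)),"frontfar":(S(237,100),D(105,166)),"frontnear":(S(100,290),D(275,432)),
"pinscrew/hinge near":(S(118,440),D(290,570)),"bottombacknear":(S(292,512),D(478,508))}
P={}
for k,(a,b) in pts.items():
    x,e=tri([ray(s,*a),ray(d,*b)]);P[k]=x;print(k,x.round(4),np.round(e,4), onz(s,*a,.135).round(4),onz(d,*b,.135).round(4))
for n,f in (("s",s),("d",d)):
    hsv=cv2.cvtColor(f["pixels"],cv2.COLOR_RGB2HSV);
# marbles
def blob(f,box,lo,hi):
    u0,v0,u1,v1=box
    m=cv2.inRange(cv2.cvtColor(f["pixels"],cv2.COLOR_RGB2HSV)[v0:v1,u0:u1],lo,hi)
    n,l,st,c=cv2.connectedComponentsWithStats(m);i=1+np.argmax(st[1:,4]);print(st[i]);return c[i]+[u0,v0]
for nm,bs,bd,lo,hi in [("green",(285,285,308,310),(382,288,408,315),(40,60,30),(74,255,255)),("amber",(265,278,285,300),(358,303,380,325),(3,120,50),(15,255,255)),("blue",(246,270,265,290),(332,314,350,336),(100,60,30),(130,255,255))]:
    a=blob(s,bs,lo,hi);b=blob(d,bd,lo,hi);x,e=tri([ray(s,*a),ray(d,*b)]);print(nm,a,b,x.round(4),np.round(e,4),onz(s,*a,.019).round(4),onz(d,*b,.019).round(4))
E
```

```text
backnear [ 0.7105 -0.0966  0.1322] [0.0001 0.0001] [ 0.7116 -0.0991  0.135 ] [ 0.709  -0.0988  0.135 ]
backfar [0.6997 0.1112 0.1322] [0.002 0.002] [0.701  0.1049 0.135 ] [0.6993 0.1112 0.135 ]
frontfar [0.572  0.1085 0.1279] [0.0013 0.0013] [0.576  0.0983 0.135 ] [0.5701 0.1035 0.135 ]
frontnear [ 0.5803 -0.1     0.1316] [0.0001 0.0001] [ 0.5821 -0.1031  0.135 ] [ 0.579  -0.1027  0.135 ]
pinscrew/hinge near [ 0.5924 -0.1016  0.0098] [0. 0.] [ 0.6484 -0.2066  0.135 ] [ 0.551  -0.1826  0.135 ]
bottombacknear [ 0.7097 -0.095  -0.0031] [0.0003 0.0003] [ 0.7561 -0.2106  0.135 ] [ 0.6502 -0.1839  0.135 ]
[ 7  8  8  8 54]
[ 7  9 10 10 80]
green [295.25925926 296.40740741] [393.8875 301.45  ] [ 0.5867 -0.323   0.0171] [0.0008 0.0008] [ 0.5876 -0.3252  0.019 ] [ 0.5864 -0.3229  0.019 ]
[ 6  6  8  8 51]
[ 5  4 10 10 78]
amber [274.33333333 287.45098039] [367.51282051 311.52564103] [ 0.5167 -0.3233  0.0171] [0.0011 0.0011] [ 0.5176 -0.3257  0.019 ] [ 0.5165 -0.3229  0.019 ]
[ 5  5  8  8 47]
[ 4  3 10 10 76]
blue [254.29787234 278.53191489] [340.22368421 321.69736842] [ 0.4464 -0.3228  0.0174] [0.0011 0.0011] [ 0.4474 -0.3252  0.019 ] [ 0.4464 -0.3224  0.019 ]
```

```bash
cat >> h.py <<'E'
def Rt(yaw,tilt=0):
    # tool x=-y, tool y=-z, tool z=+x of unit yawed; tilt: rotate about unit y
    B=np.array([[0,0,1],[-1,0,0],[0,-1,0]],float)
    return R.from_euler('z',yaw).as_matrix()@R.from_euler('y',tilt).as_matrix()@B
def go(p,yaw,tilt=0,mx=.3):
    o=r.get_obs();A=R.from_rotvec(o["orientation"]).as_matrix()
    d=A.T@(np.asarray(p)-o["tcp_pos"]);w=R.from_matrix(A.T@Rt(yaw,tilt)).as_rotvec()
    print("t",round(o["clock"],2),"d",(d/.3).round(4),"rot",(w/(np.pi/2)).round(4),"dist",np.linalg.norm(d).round(4),"F",o["contact_force"].round(1),"tcp",o["tcp_pos"].round(4),"w",round(o["grip_width"],4))
E
python3 -c "
from h import *
go([.60,0,.42],.045)"
```

```text
t 0.35 d [-1.5607 -0.0511  1.8775] rot [ 0.      0.1953 -0.0003] dist 0.7326 F [-1.2  0.5 -0.1] tcp [ 0.2326 -0.6336  0.4045] w 0.0856
```

>>> step_arm(xyz=[[-0.75, -0.05, 0.9], [-0.75, -0.05, 0.9], [-0.75, -0.05, 0.9], [-0.75, -0.05, 0.9], [-0.75, -0.05, 0.9], [-0.75, -0.05, 0.9]], rotation=[[0, 0.195, 0], [0, 0.195, 0], [0, 0.195, 0], [0, 0.195, 0], [0, 0.195, 0], [0, 0.195, 0]], grip=1, force=40)

```text
clock: 1.1
tcp_pos: [0.41, -0.3263, 0.42]
orientation: [-1.231, 1.173, -1.173]
contact_force: [0.4, -0.5, 0.3]
grip_width: -0.0001
```

```bash
python3 -c "
from h import *
go([.60,0,.42],.045)"
```

```text
t 1.1 d [-1.0553  0.0012  0.6856] rot [-0.0005  0.0025 -0.0004] dist 0.3775 F [ 0.4 -0.5  0.3] tcp [ 0.41   -0.3263  0.42  ] w -0.0001
```

>>> step_arm(xyz=[[-1, 0, 0.65], [-1, 0, 0.65], [-1, 0, 0.65], [-1, 0, 0.65], [-1, 0, 0.65], [-1, 0, 0.65], [-1, 0, 0.65], [-1, 0, 0.65]], rotation=[[0, 0.0025, 0], [0, 0.0025, 0], [0, 0.0025, 0], [0, 0.0025, 0], [0, 0.0025, 0], [0, 0.0025, 0], [0, 0.0025, 0], [0, 0.0025, 0]])

```text
clock: 2.1
tcp_pos: [0.5899, -0.0178, 0.4201]
orientation: [-1.23, 1.176, -1.176]
contact_force: [-0.9, -0.4, -0.0]
grip_width: -0.0004
```

```bash
python3 -c "
from h import *
go([.60,0,.42],.045)
f=grab('wrist');cv2.imwrite('pics/w1.png',f['pixels'][:,:,::-1])
d=grab('side');crop(d,300,120,120,120,5,'pics/d1.png')
s=grab('scene');crop(s,310,140,100,120,5,'pics/s1.png')
np.save('w1.npy',f['C'])"
```

```text
t 2.1 d [-0.0577  0.0003  0.0362] rot [-0.0001 -0.0002  0.0001] dist 0.0204 F [-0.9 -0.4 -0. ] tcp [ 0.5899 -0.0178  0.4201] w -0.0004
```

View pics/w1.png

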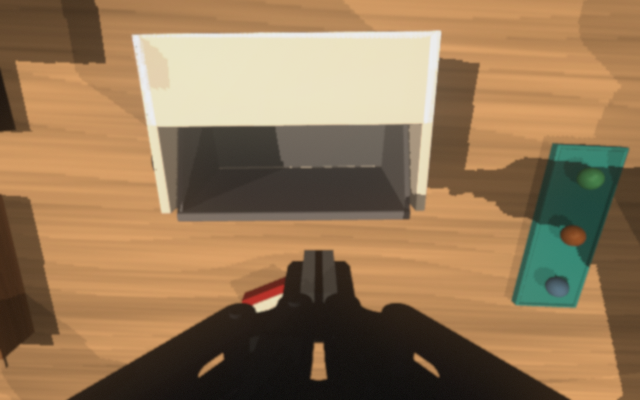

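```bash
python3 - <<'E'
from h import *
f=grab('wrist')
for n,(u,v),z in [("BL",(134,36),.135),("BR",(439,31),.135),("roofL",(158,126),.135),("roofR",(413,124),.135),("chL",(162,213),.135),("chR",(427,209),.135),
 ("panL in",(181,211),.132),("panR in",(408,210),.132),("panL out",(178,220),.132),("panR out",(410,218),.132),
 ("green",(591,178),.019),("amber",(573,236),.019),("blue",(557,287),.019),("tip",(319,252),.247)]:
    print(n,onz(f,u,v,z).round(4))
E
```

```text
BL [0.6974 0.1113 0.135 ]
BR [ 0.7092 -0.0949  0.135 ]
roofL [0.6378 0.1014 0.135 ]
roofR [ 0.6471 -0.0853  0.135 ]
chL [0.5694 0.1053 0.135 ]
chR [ 0.5817 -0.105   0.135 ]
panL in [0.5706 0.0913 0.132 ]
panR in [ 0.5792 -0.0909  0.132 ]
panL out [0.5627 0.0944 0.132 ]
panR out [ 0.5724 -0.0934  0.132 ]
green [ 0.5858 -0.3243  0.019 ]
amber [ 0.5147 -0.3238  0.019 ]
blue [ 0.445  -0.3231  0.019 ]
tip [ 0.5975 -0.0184  0.247 ]
```

```bash
python3 - <<'E'
import cv2
a=cv2.imread('pics/w1.png')
cv2.imwrite('pics/w1L.png',cv2.resize(a[100:240,140:300],None,fx=5,fy=4,interpolation=cv2.INTER_CUBIC))
cv2.imwrite('pics/w1R.png',cv2.resize(a[100:240,300:460],None,fx=5,fy=4,interpolation=cv2.INTER_CUBIC))
E
```

```text
(no output)
```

View pics/w1L.png

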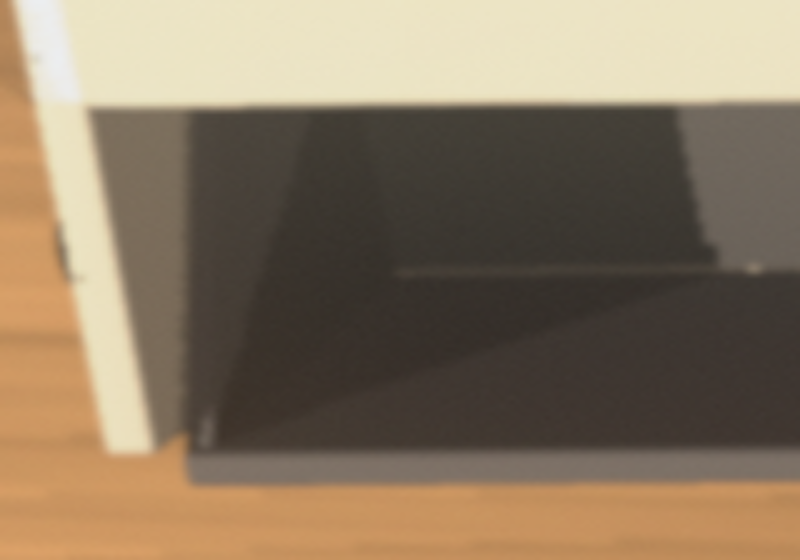

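View pics/w1R.png

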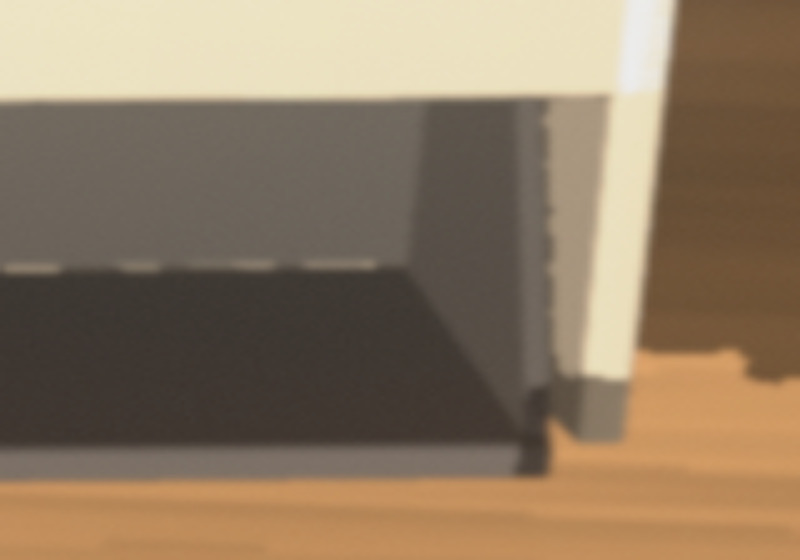

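View pics/d1.png

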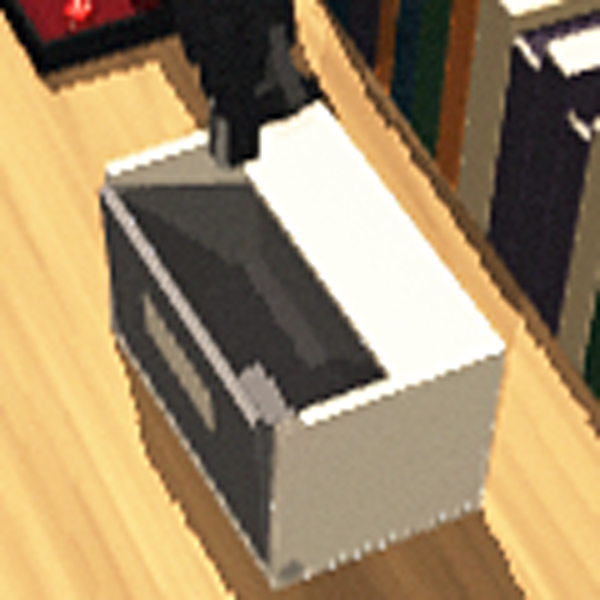

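```bash
cat >> h.py <<'E'
YAW=.053;H=np.array([.585,0,.014])
def uw(x,y,z): # unit axes relative hinge -> world
    return H+R.from_euler('z',YAW).as_matrix()@[x,y,z]
def tip(x,z,y=0,tilt=0):
    return uw(x,y,z)-.173*Rt(YAW,tilt)[:,1]
def wu():
    o=r.get_obs();A=R.from_rotvec(o["orientation"]).as_matrix();t=o["tcp_pos"]+.173*A[:,1]
    M=R.from_euler('z',YAW).as_matrix().T
    print("t",round(o["clock"],2),"tip in hinge frame",(M@(t-H)).round(4),"F unit",(M@o["contact_force"]).round(2))
E
python3 -c "
from h import *
go(tip(.007,.098),YAW)"
```

```text
t 2.3 d [-0.0633  0.4514  0.0099] rot [-0.0005 -0.0067  0.0001] dist 0.1368 F [-0.3 -0.4  0.1] tcp [ 0.5897 -0.0187  0.4204] w 0.0002
```

>>> step_arm(xyz=[[-0.063, 0, 0.01], [-0.063, 0.15, 0.01], [-0.063, 0.3, 0.01], [-0.063, 0.4, 0.01], [-0.063, 0.45, 0.01], [-0.063, 0.45, 0.01], [-0.063, 0.45, 0.01]], rotation=[[0, -0.007, 0], [0, -0.007, 0], [0, -0.007, 0], [0, -0.007, 0], [0, -0.007, 0], [0, -0.007, 0], [0, -0.007, 0]])

```text
clock: 3.18
tcp_pos: [0.5927, 0.0006, 0.2868]
orientation: [-1.232, 1.167, -1.171]
contact_force: [-0.7, 0.1, -0.3]
grip_width: -0.0001
```

```bash
python3 -c "
from h import *
wu()
go(tip(-.002-.005,.098),YAW)
f=grab('wrist');cv2.imwrite('pics/w2.png',f['pixels'][:,:,::-1])
"
```

```text
t 3.17 tip in hinge frame [0.0083 0.0002 0.0998] F unit [-0.67  0.13 -0.29]
t 3.17 d [ 0.0005  0.0059 -0.0491] rot [-0.002   0.0004 -0.    ] dist 0.0148 F [-0.7  0.1 -0.3] tcp [0.5927 0.0006 0.2868] w -0.0001
```

View pics/w2.png

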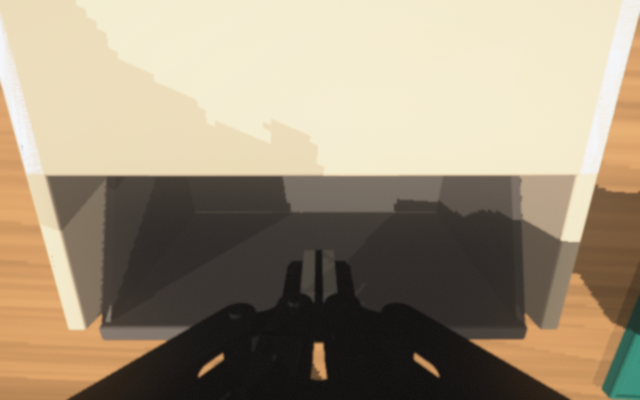

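>>> step_arm(xyz=[[0, 0, -0.015], [0, 0, -0.031], [0, 0.003, -0.048], [0, 0.007, -0.064], [0, 0.011, -0.08], [0, 0.016, -0.096], [0, 0.022, -0.112], [0, 0.028, -0.127], [0, 0.028, -0.127]], rotation=[[0, 0, 0], [0, 0, 0], [0, 0, 0], [0, 0, 0], [0, 0, 0], [0, 0, 0], [0, 0, 0], [0, 0, 0], [0, 0, 0]])

```text
clock: 4.35
tcp_pos: [0.5538, -0.0016, 0.2778]
orientation: [-1.233, 1.169, -1.17]
contact_force: [0.9, -0.1, 0.7]
grip_width: 0.0001
```

```bash
python3 -c "
from h import *
wu()
f=grab('wrist');cv2.imwrite('pics/w3.png',f['pixels'][:,:,::-1])
d=grab('side');crop(d,290,120,120,120,5,'pics/d3.png')
"
```

```text
t 4.35 tip in hinge frame [-0.031   0.      0.0908] F unit [ 0.9  -0.19  0.7 ]
```

View pics/w3.png

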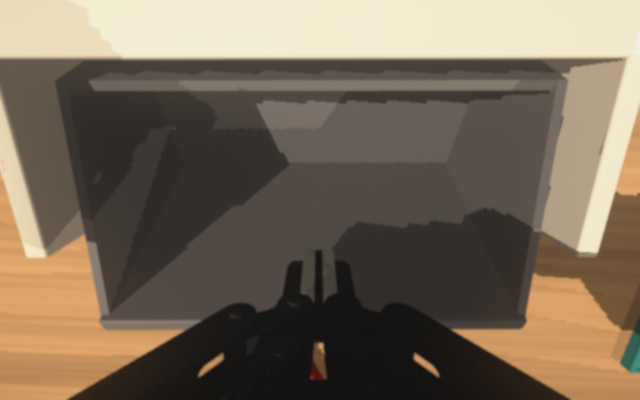

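View pics/d3.png

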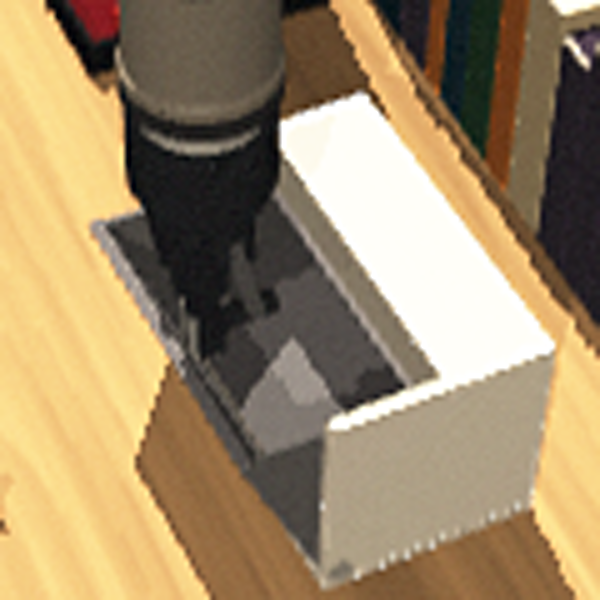

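>>> step_arm(xyz=[[0, 0.003, -0.006], [0, 0.006, -0.012], [0, 0.008, -0.018], [0, 0.008, -0.018]], rotation=[[0, 0, 0], [0, 0, 0], [0, 0, 0], [0, 0, 0]])

```text
clock: 4.95
tcp_pos: [0.5486, -0.0019, 0.2752]
orientation: [-1.233, 1.169, -1.17]
contact_force: [3.0, -0.1, -0.8]
grip_width: 0.0001
```

>>> step_arm(xyz=[[0, 0.0015, -0.003], [0, 0.003, -0.006], [0, 0.003, -0.006]], rotation=[[0, 0, 0], [0, 0, 0], [0, 0, 0]])

```text
clock: 5.32
tcp_pos: [0.5467, -0.002, 0.2742]
orientation: [-1.233, 1.169, -1.17]
contact_force: [2.9, -0.2, -1.0]
grip_width: -0.0002
```

```bash
python3 -c "
from h import *
wu()"
```

```text
t 5.33 tip in hinge frame [-0.0382 -0.      0.0872] F unit [ 2.93 -0.39 -0.98]
```

>>> step_arm(xyz=[[0, 0.0017, -0.003], [0, 0.0035, -0.006], [0, 0.0035, -0.006]], rotation=[[0, 0, 0], [0, 0, 0], [0, 0, 0]])

```text
clock: 5.7
tcp_pos: [0.5448, -0.0021, 0.2731]
orientation: [-1.234, 1.169, -1.17]
contact_force: [3.5, 0.2, -0.3]
grip_width: -0.0003
```

>>> step_arm(xyz=[[0, 0.0017, -0.003], [0, 0.0035, -0.006], [0, 0.0035, -0.006]], rotation=[[0, 0, 0], [0, 0, 0], [0, 0, 0]])

```text
clock: 6.08
tcp_pos: [0.5428, -0.0022, 0.2719]
orientation: [-1.234, 1.169, -1.17]
contact_force: [2.3, 0.4, -0.6]
grip_width: -0.0002
```

```bash
python3 -c "
from h import *
wu()"
```

```text
t 6.08 tip in hinge frame [-0.0422 -0.      0.0849] F unit [ 2.29  0.24 -0.57]
```

>>> step_arm(xyz=[[0, 0.0018, -0.003], [0, 0.0037, -0.0057], [0, 0.0037, -0.0057]], rotation=[[0, 0, 0], [0, 0, 0], [0, 0, 0]])

```text
clock: 6.45
tcp_pos: [0.541, -0.0024, 0.2707]
orientation: [-1.234, 1.17, -1.17]
contact_force: [1.8, 1.1, -0.5]
grip_width: -0.0
```

>>> step_arm(xyz=[[0, 0.0018, -0.003], [0, 0.0037, -0.0057], [0, 0.0037, -0.0057]], rotation=[[0, 0, 0], [0, 0, 0], [0, 0, 0]])

```text
clock: 6.82
tcp_pos: [0.5399, -0.0024, 0.2702]
orientation: [-1.232, 1.168, -1.171]
contact_force: [4.7, 1.2, 2.5]
grip_width: 0.0
```

>>> step_arm(xyz=[[0, 0.001, -0.0015], [0, 0.0018, -0.003], [0, 0.0018, -0.003]], rotation=[[0, 0, 0], [0, 0, 0], [0, 0, 0]])

```text
clock: 7.2
tcp_pos: [0.5395, -0.0024, 0.2701]
orientation: [-1.231, 1.167, -1.172]
contact_force: [5.6, -0.2, 3.2]
grip_width: -0.0003
```

```bash
python3 -c "
from h import *
wu()"
```

```text
t 7.2 tip in hinge frame [-0.0449  0.      0.0831] F unit [ 5.62 -0.48  3.18]
```

>>> step_arm(xyz=[[0, 0.0015, -0.0025], [0, 0.003, -0.005], [0, 0.003, -0.005]], rotation=[[0, 0, 0], [0, 0, 0], [0, 0, 0]])

```text
clock: 7.58
tcp_pos: [0.5389, -0.0024, 0.27]
orientation: [-1.229, 1.165, -1.173]
contact_force: [5.9, 0.0, 5.3]
grip_width: 0.0001
```

```bash
python3 -c "
from h import *
wu()
s=grab('scene');crop(s,290,150,110,120,5,'pics/s4.png')
"
```

```text
t 7.58 tip in hinge frame [-0.045  0.     0.083] F unit [ 5.9  -0.31  5.26]
```

View pics/s4.png

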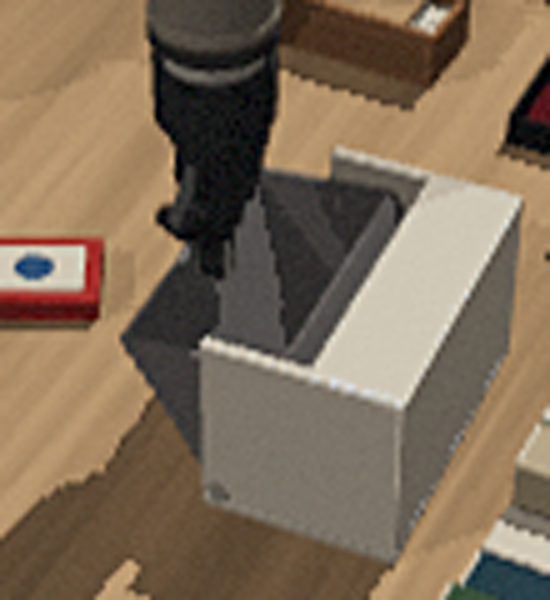

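>>> step_arm(xyz=[[0, -0.02, 0.04], [0, -0.15, 0.06], [0, -0.35, 0.06], [0, -0.5, 0.06], [0.2, -0.6, 0.06], [0.4, -0.6, 0.06], [0.6, -0.6, 0.1], [0.8, -0.5, 0.1], [0.9, -0.4, 0.1], [0.9, -0.4, 0.1]], rotation=[[0, 0, 0], [0, 0, 0], [0, 0, 0], [0, 0, 0], [0, 0, 0], [0, 0, 0], [0, 0, 0], [0, 0, 0], [0, 0, 0], [0, 0, 0]], grip=0.2)

```text
clock: 8.88
tcp_pos: [0.5801, -0.2738, 0.3858]
orientation: [-1.232, 1.177, -1.171]
contact_force: [0.1, 0.4, 0.5]
grip_width: 0.0681
```

```bash
python3 -c "
from h import *
go([.5865,-.3238,.30],0)
f=grab('wrist');cv2.imwrite('pics/w5.png',f['pixels'][:,:,::-1])
s=grab('scene');cv2.imwrite('pics/s5.png',s['pixels'][:,:,::-1])
"
```

```text
t 8.88 d [0.1682 0.2856 0.0142] rot [ 0.0018  0.0304 -0.0016] dist 0.0995 F [0.1 0.4 0.5] tcp [ 0.5801 -0.2738  0.3858] w 0.0681
```

View pics/w5.png

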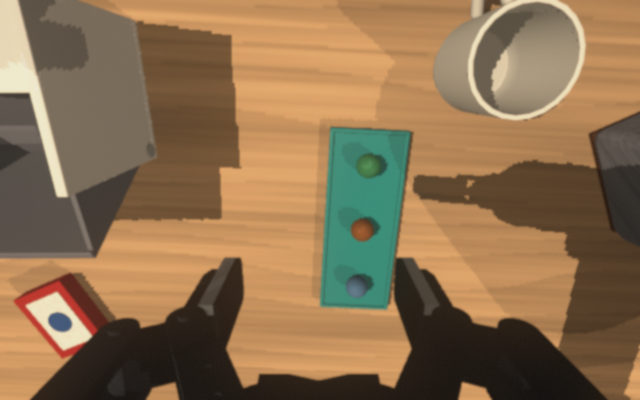

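View pics/s5.png

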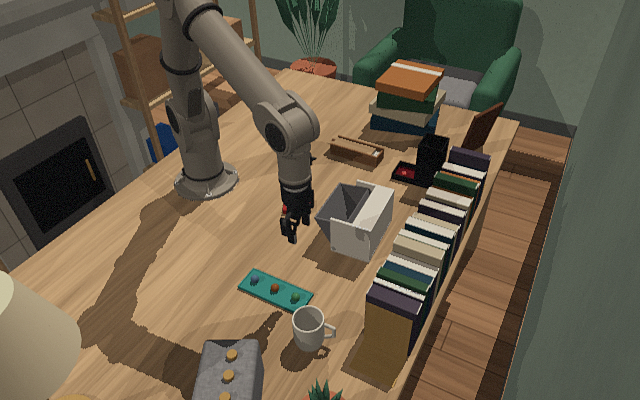

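```bash
python3 - <<'E'
from h import *
f=grab('wrist')
m=cv2.inRange(cv2.cvtColor(f["pixels"],cv2.COLOR_RGB2HSV)[140:190,340:400],(40,60,30),(72,255,255))
n,l,st,c=cv2.connectedComponentsWithStats(m);i=1+np.argmax(st[1:,4]);u=c[i]+[340,140]
print(st[i],u,onz(f,*u,.019))
for p in [(470,60),(583,50),(527,0),(527,118)]: print("mug rim",onz(f,*p,.095).round(3))
print(onz(f,361,229,.019).round(4),onz(f,357,286,.019).round(4))
E
```

```text
[ 20  18  24  24 458] [371.52620087 169.41266376] [ 0.58671384 -0.32244617  0.019     ]
mug rim [ 0.687 -0.372  0.095]
mug rim [ 0.698 -0.451  0.095]
mug rim [ 0.727 -0.403  0.095]
mug rim [ 0.65  -0.422  0.095]
[ 0.5207 -0.3178  0.019 ] [ 0.4501 -0.3198  0.019 ]
```

>>> step_arm(xyz=[[0.168, 0.1, 0.012], [0.168, 0.25, 0.012], [0.168, 0.35, 0.012], [0.168, 0.35, 0.012], [0.168, 0.35, 0.012]], rotation=[[0, 0.03, 0], [0, 0.03, 0], [0, 0.03, 0], [0, 0.03, 0], [0, 0.03, 0]])

```text
clock: 9.65
tcp_pos: [0.5908, -0.3182, 0.2875]
orientation: [-1.206, 1.196, -1.205]
contact_force: [0.8, 0.2, 0.7]
grip_width: 0.0683
```

```bash
python3 -c "
from h import *
go([.5865,-.3238,.20],0)
f=grab('wrist');cv2.imwrite('pics/w6.png',f['pixels'][:,:,::-1])
print(r.get_obs()['qvel'].round(3))
"
```

```text
t 9.65 d [ 0.019   0.2914 -0.0171] rot [-0.0055  0.006  -0.0008] dist 0.0878 F [0.8 0.2 0.7] tcp [ 0.5908 -0.3182  0.2875] w 0.0683
[ 0.005 -0.004  0.006  0.     0.003 -0.005 -0.001]
```

View pics/w6.png

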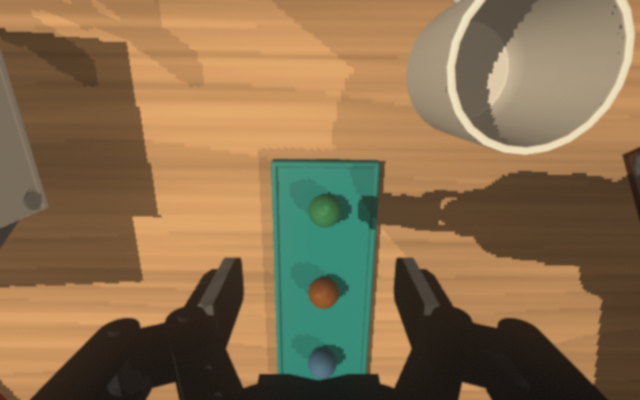

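```bash
python3 - <<'E'
from h import *
f=grab('wrist')
g=f["pixels"][180:240,290:370,::-1];cv2.imwrite('pics/w6z.png',cv2.resize(g,None,fx=8,fy=8,interpolation=cv2.INTER_CUBIC))
for p in [(325,210),(323,292),(321,362)]: print(onz(f,*p,.019).round(4))
E
```

```text
[ 0.5868 -0.3228  0.019 ]
[ 0.5168 -0.3222  0.019 ]
[ 0.4469 -0.3214  0.019 ]
```

View pics/w6z.png

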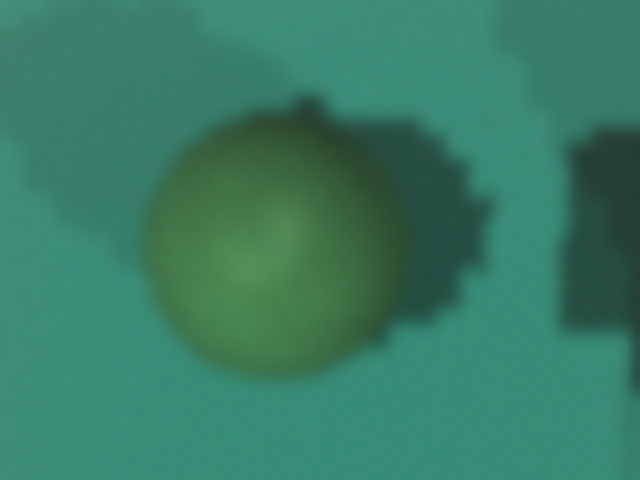

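```bash
python3 -c "
from h import *
go([.5867,-.323,.184],0)
"
```

```text
t 9.75 d [ 0.0142  0.3457 -0.0167] rot [-0.006   0.0055 -0.0003] dist 0.1039 F [-0.5 -0.1  0.2] tcp [ 0.5907 -0.3188  0.2878] w 0.0684
```

>>> step_arm(xyz=[[0.014, 0, -0.016], [0.014, 0.15, -0.016], [0.014, 0.25, -0.016], [0.014, 0.31, -0.016], [0.014, 0.345, -0.016], [0.014, 0.345, -0.016], [0.014, 0.345, -0.016]], rotation=[[-0.006, 0.005, 0], [-0.006, 0.005, 0], [-0.006, 0.005, 0], [-0.006, 0.005, 0], [-0.006, 0.005, 0], [-0.006, 0.005, 0], [-0.006, 0.005, 0]], grip=0.4)

```text
clock: 10.62
tcp_pos: [0.5874, -0.3232, 0.1854]
orientation: [-1.209, 1.207, -1.21]
contact_force: [-0.2, 0.2, 1.4]
grip_width: 0.0513
```

```bash
python3 -c "
from h import *
go([.5867,-.323,.184],0)
f=grab('wrist');cv2.imwrite('pics/w7.png',f['pixels'][:,:,::-1])
"
```

```text
t 10.62 d [-0.0008  0.0045 -0.0024] rot [-0.001   0.0005  0.0002] dist 0.0015 F [-0.2  0.2  1.4] tcp [ 0.5874 -0.3232  0.1854] w 0.0513
```

View pics/w7.png

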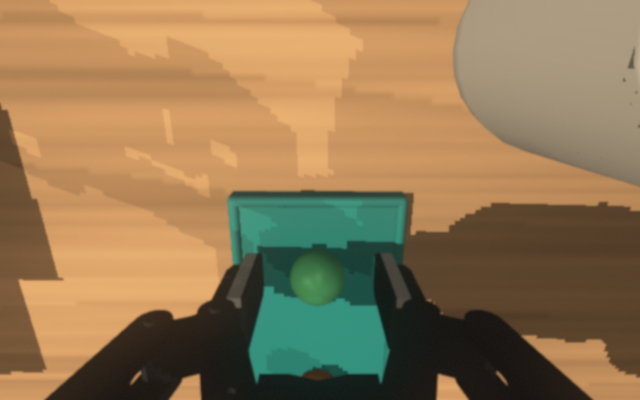

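>>> step_arm(xyz=[[0, 0.004, -0.002], [0, 0.004, -0.002], [0, 0.004, -0.002], [0, 0.004, -0.002], [0, 0.004, -0.002], [0, 0.004, -0.002]], rotation=[[0, 0, 0], [0, 0, 0], [0, 0, 0], [0, 0, 0], [0, 0, 0], [0, 0, 0]], grip=1, force=25)

```text
clock: 11.42
tcp_pos: [0.5871, -0.3231, 0.1846]
orientation: [-1.208, 1.207, -1.21]
contact_force: [0.2, 1.7, 5.7]
grip_width: 0.0227
```

>>> step_arm(xyz=[[0, -0.05, 0], [0, -0.1, 0], [0, -0.1, 0]], rotation=[[0, 0, 0], [0, 0, 0], [0, 0, 0]])

```text
clock: 11.8
tcp_pos: [0.5876, -0.3236, 0.2166]
orientation: [-1.207, 1.204, -1.213]
contact_force: [-0.7, 0.6, 0.0]
grip_width: 0.0231
```

```bash
python3 -c "
from h import *
go(tip(-.02,.25),YAW)
f=grab('wrist');cv2.imwrite('pics/w8.png',f['pixels'][:,:,::-1])
"
```

```text
t 11.8 d [-1.0738 -0.7373 -0.0707] rot [-0.0033 -0.0334  0.0014] dist 0.3914 F [-0.7  0.6  0. ] tcp [ 0.5876 -0.3236  0.2166] w 0.0231
```

View pics/w8.png

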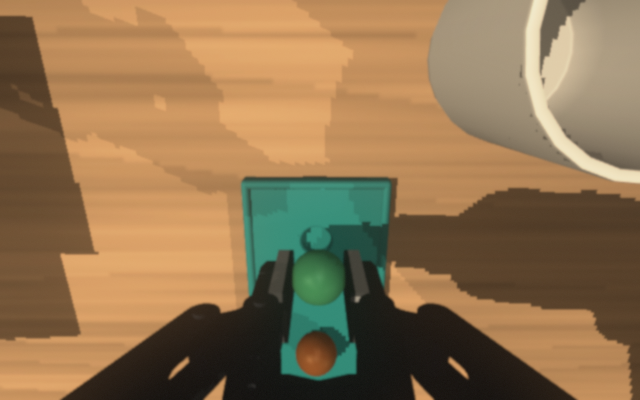

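>>> step_arm(xyz=[[0, -0.2, 0], [0, -0.4, 0], [-0.2, -0.5, -0.02], [-0.4, -0.5, -0.03], [-0.6, -0.5, -0.05], [-0.8, -0.5, -0.06], [-1, -0.5, -0.06], [-1, -0.5, -0.06], [-1, -0.5, -0.06]], rotation=[[0, 0, 0], [0, -0.01, 0], [0, -0.02, 0], [0, -0.033, 0], [0, -0.033, 0], [0, -0.033, 0], [0, -0.033, 0], [0, -0.033, 0], [0, -0.033, 0]])

```text
clock: 12.98
tcp_pos: [0.5683, -0.0235, 0.3648]
orientation: [-1.233, 1.167, -1.173]
contact_force: [-1.0, -1.4, -0.2]
grip_width: 0.0232
```

```bash
python3 -c "
from h import *
wu()
go(tip(-.013,.04),YAW)
f=grab('wrist');cv2.imwrite('pics/w9.png',f['pixels'][:,:,::-1])
"
```

```text
t 12.97 tip in hinge frame [-0.0174 -0.023   0.1778] F unit [-1.08 -1.34 -0.23]
t 12.97 d [-0.0763  0.4592  0.0152] rot [-0.0019 -0.0001  0.0013] dist 0.1397 F [-1.  -1.4 -0.2] tcp [ 0.5683 -0.0235  0.3648] w 0.0232
```

View pics/w9.png

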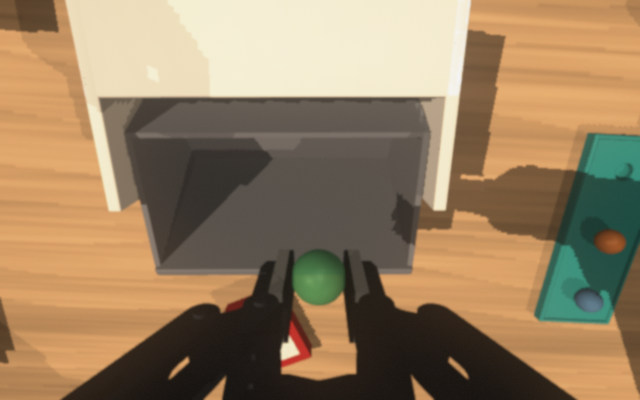

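```bash
python3 - <<'E'
from h import *
f=grab('wrist')
M=R.from_euler('z',YAW).as_matrix().T
for n,p,z in [("panel out L",(158,274),.108),("panel out R",(411,273),.108),("panel in L",(160,268),.112),("panel inR",(409,267),.112),("rear inner L",(140,137),.119),("rear in R",(420,136),.119),("roofL",(100,98),.135),("roofR",(444,97),.135)]:
    print(n,(M@(onz(f,*p,z)-H)).round(4))
wu()
E
```

```text
panel out L [-0.0701  0.0969  0.094 ]
panel out R [-0.0698 -0.0931  0.094 ]
panel in L [-0.0628  0.0925  0.098 ]
panel inR [-0.0625 -0.09    0.098 ]
rear inner L [0.0335 0.0878 0.105 ]
rear in R [ 0.0338 -0.0873  0.105 ]
roofL [0.0574 0.0983 0.121 ]
roofR [ 0.0576 -0.094   0.121 ]
t 13.07 tip in hinge frame [-0.0174 -0.0244  0.1778] F unit [ 1.3  -0.39 -0.38]
```

>>> step_arm(xyz=[[-0.079, 0, 0.022], [-0.079, 0.05, 0.022], [-0.079, 0.15, 0.022], [-0.079, 0.25, 0.022], [-0.079, 0.35, 0.022], [-0.079, 0.4, 0.022], [-0.079, 0.4, 0.022]], rotation=[[-0.002, 0, 0.001], [-0.002, 0, 0.001], [-0.002, 0, 0.001], [-0.002, 0, 0.001], [-0.002, 0, 0.001], [-0.002, 0, 0.001], [-0.002, 0, 0.001]])

```text
clock: 13.95
tcp_pos: [0.5736, -0.0022, 0.2435]
orientation: [-1.235, 1.174, -1.173]
contact_force: [1.4, -0.0, 0.3]
grip_width: 0.0232
```

```bash
python3 -c "
from h import *
wu()
go(tip(-.011,.04),YAW)
f=grab('wrist');cv2.imwrite('pics/w10.png',f['pixels'][:,:,::-1])
d=grab('side');crop(d,290,100,130,120,5,'pics/d10.png')
"
```

```text
t 13.95 tip in hinge frame [-0.0119 -0.0018  0.0565] F unit [ 1.35 -0.09  0.34]
t 13.95 d [-0.0055  0.0551  0.0017] rot [ 0.0017 -0.0026  0.0007] dist 0.0166 F [ 1.4 -0.   0.3] tcp [ 0.5736 -0.0022  0.2435] w 0.0232
```

View pics/w10.png

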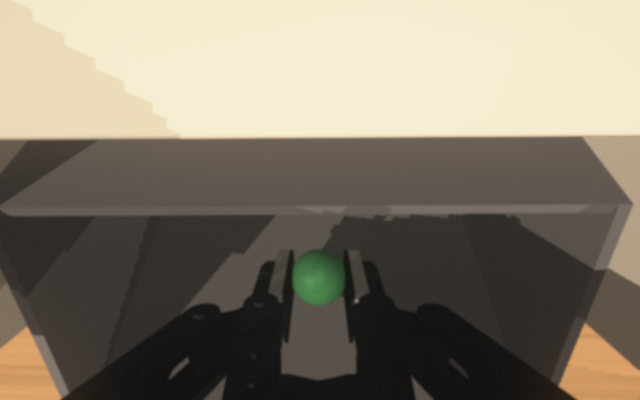

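View pics/d10.png

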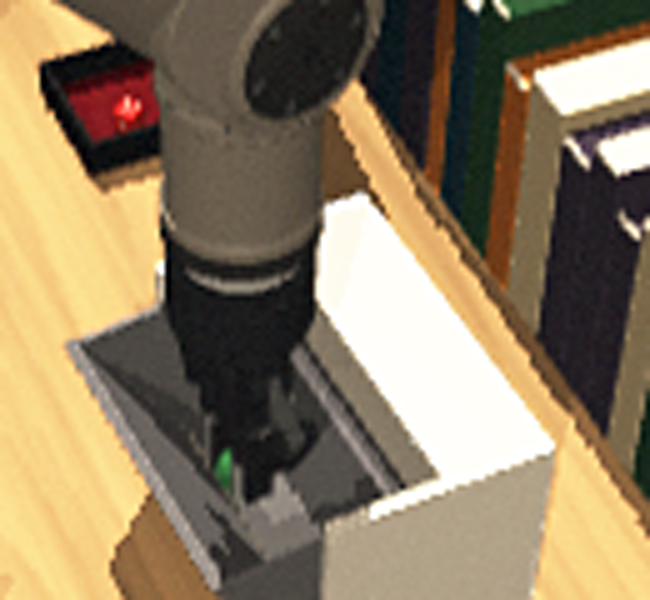

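>>> step_arm(xyz=[[-0.005, 0.025, 0.002], [-0.005, 0.05, 0.002], [-0.005, 0.055, 0.002], [-0.005, 0.055, 0.002]], rotation=[[0, 0, 0], [0, 0, 0], [0, 0, 0], [0, 0, 0]])

```text
clock: 14.55
tcp_pos: [0.575, -0.0001, 0.2288]
orientation: [-1.232, 1.172, -1.174]
contact_force: [-0.1, 0.8, -0.3]
grip_width: 0.023
```

```bash
python3 -c "
from h import *
wu()"
```

```text
t 14.55 tip in hinge frame [-0.0099  0.0003  0.0418] F unit [-0.08  0.85 -0.3 ]
```

>>> step_arm(xyz=[[0, 0.007, 0], [0, 0.007, 0], [0, 0.007, 0], [0, 0.007, 0], [0, 0.007, 0]], rotation=[[0, 0, 0], [0, 0, 0], [0, 0, 0], [0, 0, 0], [0, 0, 0]], grip=0.5)

```text
clock: 15.18
tcp_pos: [0.575, -0.0001, 0.2267]
orientation: [-1.232, 1.172, -1.174]
contact_force: [0.9, -0.4, -0.3]
grip_width: 0.0427
```

```bash
python3 -c "
from h import *
wu()
f=grab('wrist');cv2.imwrite('pics/w11.png',f['pixels'][:,:,::-1])"
```

```text
t 15.18 tip in hinge frame [-0.0098  0.0002  0.0397] F unit [ 0.86 -0.49 -0.3 ]
```

View pics/w11.png

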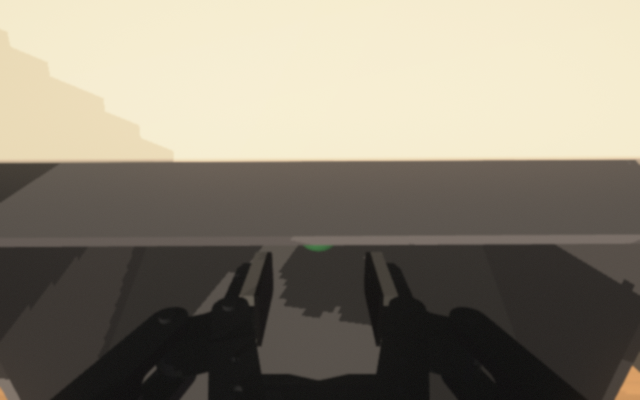

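>>> step_arm(xyz=[[0, -0.1, 0], [0, -0.25, 0], [0, -0.42, 0], [0, -0.5, 0], [0, -0.5, 0]], rotation=[[0, 0, 0], [0, 0, 0], [0, 0, 0], [0, 0, 0], [0, 0, 0]])

```text
clock: 15.85
tcp_pos: [0.5755, 0.0001, 0.3789]
orientation: [-1.229, 1.169, -1.176]
contact_force: [0.3, -0.1, -1.2]
grip_width: 0.0426
```

```bash
python3 -c "
from h import *
wu()
f=grab('wrist');cv2.imwrite('pics/w12.png',f['pixels'][:,:,::-1])"
```

```text
t 15.85 tip in hinge frame [-0.0086  0.0004  0.1919] F unit [ 0.27 -0.08 -1.24]
```

View pics/w12.png

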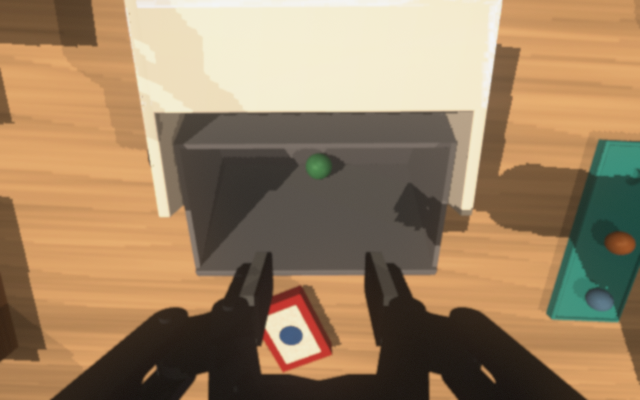

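>>> step_arm(xyz=[[0, 0, -0.12], [0, 0, -0.24], [0, 0, -0.36], [0, 0.1, -0.36], [0, 0.25, -0.36], [0, 0.38, -0.36], [0, 0.38, -0.36]], rotation=[[0, 0, 0], [0, 0, 0], [0, 0, 0], [0, 0, 0], [0, 0, 0], [0, 0, 0], [0, 0, 0]], grip=1)

```text
clock: 16.77
tcp_pos: [0.4652, -0.0056, 0.2596]
orientation: [-1.238, 1.177, -1.17]
contact_force: [-0.4, 0.2, 0.5]
grip_width: 0.0001
```

```bash
python3 -c "
from h import *
wu()
f=grab('wrist');cv2.imwrite('pics/w13.png',f['pixels'][:,:,::-1])
d=grab('side');crop(d,270,120,130,120,5,'pics/d13.png')
go(tip(-.022,.095),YAW)"
```

```text
t 16.77 tip in hinge frame [-0.121   0.0006  0.0726] F unit [-0.38  0.18  0.55]
t 16.88 d [ 0.0019 -0.064   0.3199] rot [-0.0003 -0.0022  0.0005] dist 0.0979 F [ 0.4 -0.6 -0.1] tcp [ 0.4672 -0.0054  0.2627] w -0.0003
```

View pics/d13.png

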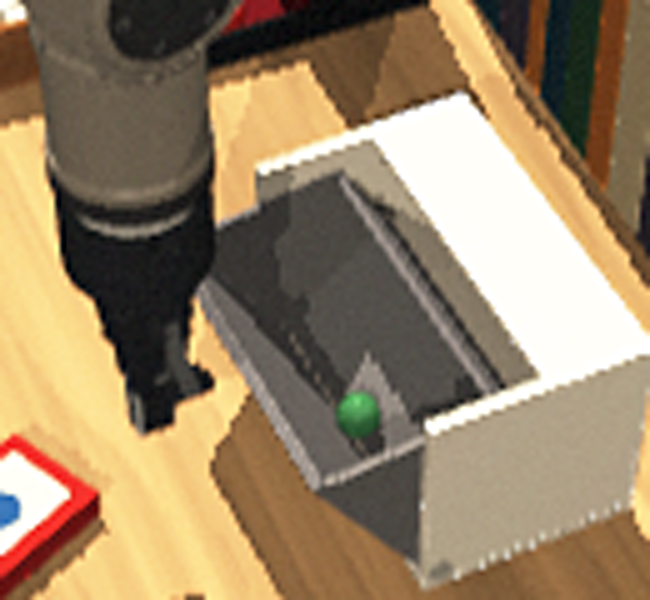

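View pics/w13.png

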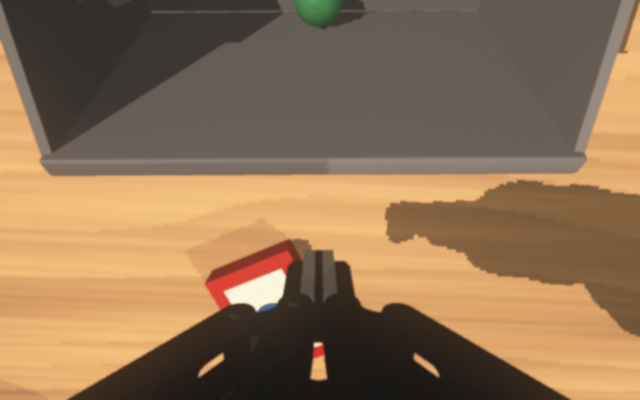

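>>> step_arm(xyz=[[0, 0, 0.03], [0, 0, 0.06], [0, 0, 0.09], [0, -0.01, 0.115], [0, -0.02, 0.14], [0, -0.03, 0.165], [0, -0.04, 0.19], [0, -0.05, 0.215], [0, -0.055, 0.24], [0, -0.06, 0.265], [0, -0.064, 0.285], [0, -0.064, 0.3], [0, -0.064, 0.3]], rotation=[[0, 0, 0], [0, 0, 0], [0, 0, 0], [0, 0, 0], [0, 0, 0], [0, 0, 0], [0, 0, 0], [0, 0, 0], [0, 0, 0], [0, 0, 0], [0, 0, 0], [0, 0, 0], [0, 0, 0]])

```text
clock: 18.5
tcp_pos: [0.5576, -0.0009, 0.282]
orientation: [-1.232, 1.171, -1.174]
contact_force: [0.5, -1.2, -0.1]
grip_width: -0.0001
```

```bash
python3 -c "
from h import *
wu()"
```

```text
t 18.5 tip in hinge frame [-0.0271  0.0004  0.095 ] F unit [ 0.45 -1.25 -0.15]
```

>>> step_arm(xyz=[[0, 0, 0.007], [0, 0, 0.013], [0, 0, 0.013]], rotation=[[0, 0, 0], [0, 0, 0], [0, 0, 0]])

```text
clock: 18.88
tcp_pos: [0.5616, -0.0007, 0.2819]
orientation: [-1.231, 1.171, -1.174]
contact_force: [-1.2, 0.3, 0.1]
grip_width: -0.0003
```

>>> step_arm(xyz=[[0, 0, 0.005], [0, 0, 0.01], [0, 0, 0.01]], rotation=[[0, 0, 0], [0, 0, 0], [0, 0, 0]])

```text
clock: 19.25
tcp_pos: [0.5641, -0.0005, 0.2818]
orientation: [-1.233, 1.172, -1.173]
contact_force: [-5.7, -0.2, 4.4]
grip_width: 0.0002
```

```bash
python3 -c "
from h import *
wu()
f=grab('wrist');cv2.imwrite('pics/w14.png',f['pixels'][:,:,::-1])
d=grab('side');crop(d,290,120,130,120,5,'pics/d14.png')"
```

```text
t 19.25 tip in hinge frame [-0.021   0.0004  0.0948] F unit [-5.7   0.06  4.44]
```

View pics/w14.png

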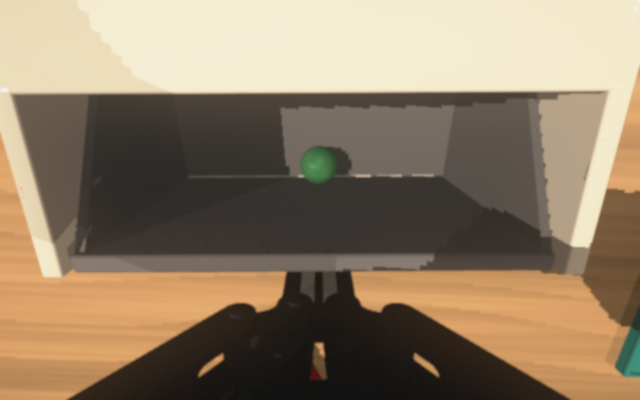

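View pics/d14.png

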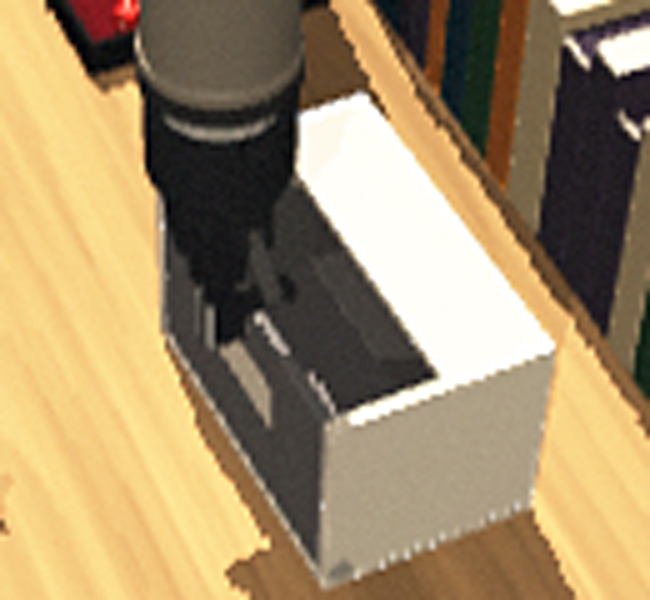

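>>> step_arm(xyz=[[0, 0, 0.006], [0, 0, 0.012], [0, 0, 0.012]], rotation=[[0, 0, 0], [0, 0, 0], [0, 0, 0]])

```text
clock: 19.73
tcp_pos: [0.5653, -0.0004, 0.2813]
orientation: [-1.239, 1.177, -1.17]
contact_force: [-12.4, -0.9, 10.3]
grip_width: 0.0
```

>>> step_arm(xyz=[[0, 0, 0.006], [0, 0, 0.012], [0, 0, 0.012]], rotation=[[0, 0, 0], [0, 0, 0], [0, 0, 0]])

```text
clock: 20.1
tcp_pos: [0.5665, -0.0002, 0.2809]
orientation: [-1.245, 1.182, -1.167]
contact_force: [-14.8, 0.3, 11.7]
grip_width: -0.0004
```

```bash
python3 - <<'E'
from h import *
wu()
f=grab('wrist');cv2.imwrite('pics/w15.png',f['pixels'][:,:,::-1])
M=R.from_euler('z',YAW).as_matrix().T
import sys
E
```

```text
t 20.1 tip in hinge frame [-0.0211  0.0004  0.0939] F unit [-14.75   1.13  11.73]
```

View pics/w15.png

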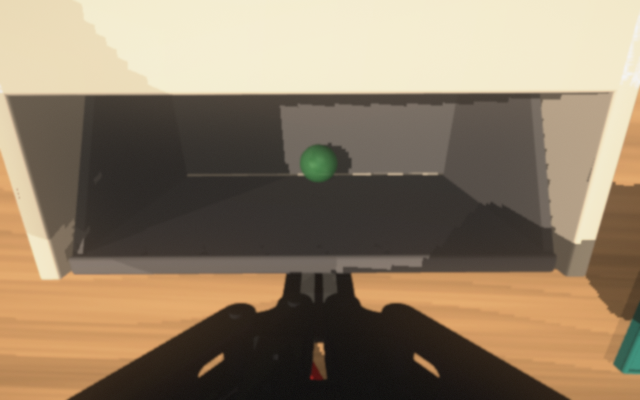

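>>> step_arm(xyz=[[0, 0, -0.05], [0, 0, -0.15], [0, -0.2, -0.2], [0, -0.4, -0.2], [0, -0.5, -0.1], [0, -0.5, 0.1], [0, -0.5, 0.1]], rotation=[[0, 0, 0], [0, 0, 0], [0, 0, 0], [0, 0, 0], [0, 0, 0], [0, 0, 0], [0, 0, 0]])

```text
clock: 21.02
tcp_pos: [0.6019, 0.0019, 0.43]
orientation: [-1.242, 1.181, -1.168]
contact_force: [-0.5, -0.9, 0.0]
grip_width: 0.0001
```

```bash
python3 - <<'E'
from h import *
wu()
f=grab('wrist');cv2.imwrite('pics/w16.png',f['pixels'][:,:,::-1])
cv2.imwrite('pics/w16L.png',cv2.resize(f['pixels'][180:300,120:280,::-1],None,fx=5,fy=5,interpolation=cv2.INTER_CUBIC))
cv2.imwrite('pics/s16.png',grab('scene')['pixels'][:,:,::-1])
d=grab('side');cv2.imwrite('pics/d16.png',d['pixels'][:,:,::-1])
E
```

```text
t 21.02 tip in hinge frame [0.0149 0.0008 0.243 ] F unit [-0.51 -0.84  0.  ]
```

View pics/w16.png

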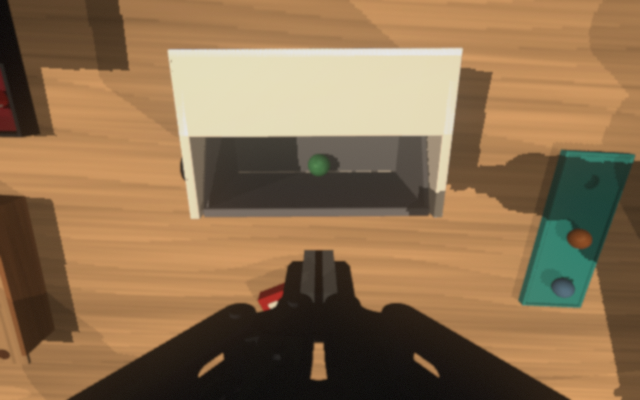

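View pics/s16.png

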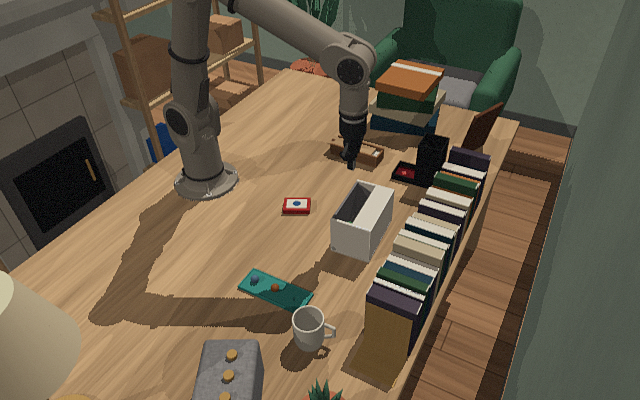

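View pics/d16.png

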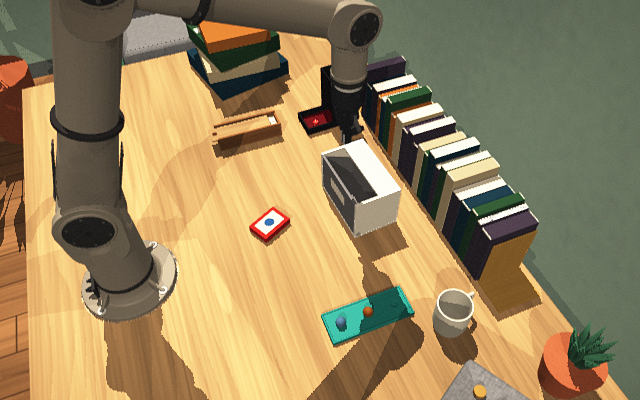

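```bash
python3 - <<'E'
from h import *
f=grab('wrist');M=R.from_euler('z',YAW).as_matrix().T
cv2.imwrite('pics/w17L.png',cv2.resize(f['pixels'][190:230,170:330,::-1],None,fx=5,fy=10,interpolation=cv2.INTER_CUBIC))
cv2.imwrite('pics/w17R.png',cv2.resize(f['pixels'][190:230,320:480,::-1],None,fx=5,fy=10,interpolation=cv2.INTER_CUBIC))
for v in (208,210,216,217,218,219): print(v,[(M@(onz(f,u,v,z)-H)).round(4)[0] for u,z in ((195,.135),(300,.132),(440,.135))])
E
```

```text
208 [np.float64(-0.0053), np.float64(-0.0067), np.float64(-0.006)]
210 [np.float64(-0.007), np.float64(-0.0085), np.float64(-0.0078)]
216 [np.float64(-0.0124), np.float64(-0.0139), np.float64(-0.0131)]
217 [np.float64(-0.0133), np.float64(-0.0148), np.float64(-0.014)]
218 [np.float64(-0.0142), np.float64(-0.0157), np.float64(-0.0149)]
219 [np.float64(-0.0151), np.float64(-0.0166), np.float64(-0.0158)]
```

View pics/w17L.png

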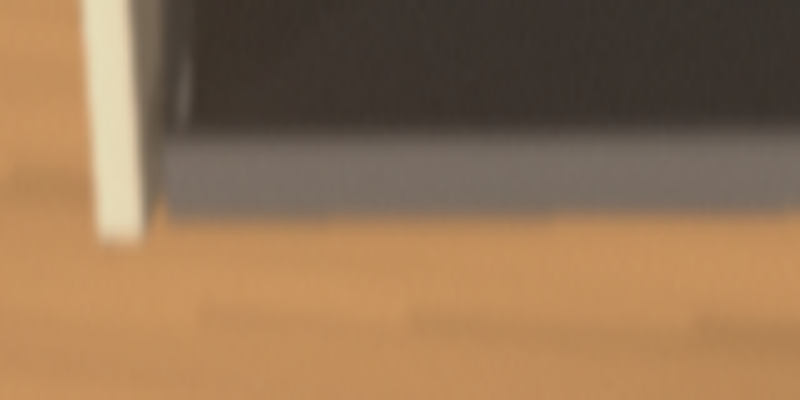

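View pics/w17R.png

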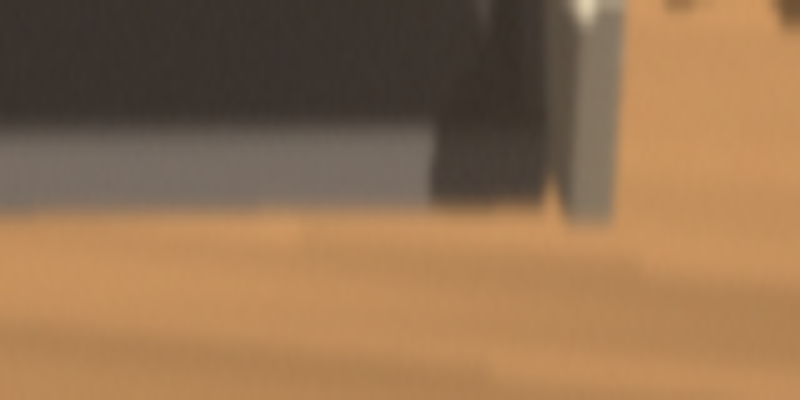

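```bash
python3 -c "
from h import *
wu();print(r.hand_in())"
```

```text
t 21.23 tip in hinge frame [0.0105 0.0006 0.2432] F unit [-0.31  1.15 -0.38]
the job is handed in; nothing more can be done
None
```

The green marble is in the grey bin and the bin is pushed shut; I handed the job in at about 21 s on the clock.

- **Opening:** I hooked the closed fingers behind the panel and drew the bin out in steps of about 2 mm. At about 0.57 rad it stopped moving and the force rose from about 2.5 N to about 8 N, so I stopped there.
- **Marble:** I gripped it at 25 N and lowered it until it was about 45 mm below the bin's front rim. On release it rolled to the foot of the panel.
- **Closing:** I pushed the panel until the fingertip stopped moving, at about 15 N along the push. There was also about 12 N of upward force, which I did not fully explain.

**Last checks:**
- The panel's front is flush with the housing cheeks to within about 1 mm.
- The marble is visible inside the bin.
- The amber and blue marbles, mug, cards, dominoes, dice tower and die look unmoved. I compared them by eye only.
- The arm is clear of everything.

The only disagreement was that my hinge estimate and the wrist view differed by about 2.5 mm. I allowed for that when placing the marble.

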